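Free the seized bolt and fetch the sanding block

ROBOT

A 7-joint arm with a two-finger parallel gripper is mounted at the origin on the work surface. World frame = base frame: x ahead of the robot, y to its left, z up, the work surface at z = 0. Lengths are in mm, angles in rad, forces in N, time in s.
With the tool pointing down it reaches from about 425 to 950 mm from the base axis. Payload 4.7 kg.
Tool frame: the origin (TCP) lies midway between the tips of the shut fingers; the grasp point (between the pads) lies 19 mm behind it; z points along the fingers, y is the direction in which the jaws open and shut (so a half turn about z gives the same grasp; the last joint's range is limited). The gripper opens to 85 mm and grips with 20 to 120 N. Pads are 22 mm wide; open, the fingers measure 114 mm over their backs; the gripper's body (76 mm by 85 mm) begins 54 mm behind the grasp point. The pads swing forward as they close: fully open they stand 13 mm farther back than shut.
Start: joints at [-1.227, 0.469, -0.049, 1.532, 0.024, 1.141, -0.082], TCP at [245.813, 628.669, 231.335] pointing down, gripper open.
Joint ranges: [-2.59, 2.59], [-0.33, 1.99], [-1.39, 1.29], [0.1, 2.45], [-1.04, 4.18], [0.21, 1.99], [-2.66, 2.66]. Speed limits (rad/s): [2.57, 2.57, 3.14, 3.14, 3.14, 3.14, 3.14].

INTERFACE

Orientations are given as [roll, pitch, yaw] about the fixed x, y, z axes, in that order (R = Rz(yaw) Ry(pitch) Rx(roll)).
In Python, from workcell import sensors, optics, ticket gives the robot as it stands.
- The arm moves only by the tool step_arm, never from a script. Its argument "motion" is a list of rows, each a list of 3 entries, a list of its own where there are three numbers: the shift along the tool's x, y, z in mm, then the turn, a rotation vector about the tool's x, y, z in degrees, then the closure, from 0 (fully open) to 1 (shut). In form: [[[tx, ty, tz], [ax, ay, az], hand], ...]. A call has 1 to 20 rows; each row is the pose to reach, as a shift and turn from the pose measured when the call began, along the tool's axes at that moment; what a row does not reach only later rows make up. A row lasts 1/12 s, in which the tool goes at most 41.7 mm and 7.16 degrees, less where a joint would pass 70% of its speed; a pose out of reach is approached as far as the arm can. A call with a gripper value outside its range is refused whole. The fingers move at their own pace and stop on an object; "force" is the grip in N (left out, the last holds). Time passes only in rows, so rows that repeat a pose let the fingers close. It gives the time, the measured TCP pose, the force and the opening at its end, in the units of the state.
- sensors.read_state(): the state, without advancing time (a new reading comes with each control period).
- optics.grab_frame(name): name is "scene" or "top" or "wrist"; returns (picture, depth): 400x640x3 uint8, blue, green, red; 400x640 float32, mm along the optical axis (not along the pixel's ray), 0 where there is no reading.
- optics.calibration(name): a dict with "fx", "fy", "cx", "cy" (pixels), "camera_from_world" (4x4, takes a point from world to camera coordinates). Camera axes: x right, y down, z forward; pixel columns grow to the right and rows downward; lengths in mm; the calibration is good to about 2 mm. A picture is of the moment at which its call begins: read the wrist's pose just before it. calibration takes no time and is no camera call; for the wrist camera it gives the pose at the moment of the call.
- ticket.job_done(): hands the job in, once; it reports no verdict.
The state is a dict: "time": time; "joint_positions": joint angles; "joint_velocities": joint speeds; "effort": joint torques, N m; "position": TCP position; "tool_rot": TCP orientation; "contact_force": force on the tool from outside, world axes, zero at the start; "moment": the same for the moment, N m; "opening": finger opening in mm.
Only numpy, scipy, OpenCV 4.12 (cv2) and the standard library are available. Lean on these libraries where they do the work, as an engineer would, in place of code of your own. Each camera call takes 0.05 s, during which the arm holds its last target.

TASK

The slide bolt on the sanding-block box has rusted in: work it loose with short to-and-fro strokes until it runs and draws right back, then swing the lid up and over until it stands upright or further. Take out the sanding block and set it down flat (no dropping) in the middle of the rubber mat, with the bolt left drawn, the lid left open and nothing else knocked about.

Things in the scene. Friction and masses are not known exactly. Their poses are not given: they have to be found in the camera images.
- block_box: Low plywood box fixed to the bench, 220 (x) x 350 (y) x 85 mm high. Origin on the bench under it, 200 mm from its bolt end (-y), 150 mm from its hinge end (+y), mid-width. Top: fixed deck with bolt and tape roll y -200 to -30, lid y -28 to +150 mm. Compartment under the lid: inside x -98 to 98, y -22 to 138 mm, floor 12 mm and walls 73 mm above the bench.
- bolt (a joint): Draw of the rusted bolt, m: grows away from the lid (box -y), -0.010 hard home to 0.052 right back; found seized near 0. A steady pull jams 2 to 12 mm out, however hard. Then push it back past where it was found until it stops (5 to 9 mm further home) and pull again until it stops: each such pair wins a little; after 2 to 4 full pairs it runs. Drag 6 N; 15 to 20 N does every stroke.
- bolt_knob (a point): Grip point on the bolt's upright knob, 135 mm above the bench: round pin 14 mm across, with a 19 mm ball on top (top at 159 mm). Moves with the bolt; at joint 0 at box x -60, y -66 mm. It stands on a 14 mm rod (axis 100 mm up, along box y) between two guide straps at box y -40 and -137 mm, 112 mm high. The rod holds the lid shut until drawn beyond 46 mm.
- lid (a joint): Lid angle, rad: 0 shut, grows as the free edge next to the deck rises, 1.57 upright (edge then 263 mm above the bench), stops at 1.85. The hinge runs along box x at the y = +150 mm end, so it opens away from the bolt. 0.5 kg; stiff hinges hold it wherever it is left; lifting by the handle takes about 7 N.
- lid_handle (a point): Middle of the lid's grab handle: a 12 mm round steel bar along box x, 88 mm clear between its posts, its axis 35 mm above the lid (120 mm above the bench when shut), 150 mm from the hinge line, at box x +38 mm. Moves with the lid.
- lid_hinge (a point): Point on the hinge line, at the middle of the lid's width, 85 mm above the bench.
- block: Black rubber sanding block, 55 (x) x 120 (y) x 40 mm high, 0.15 to 0.31 kg, origin in the middle of its underside, z up; lowest 30 mm full size, top 10 mm 46 x 104 mm. Lies on the floor of the compartment under the lid, long side roughly along box y.
- mat: Black rubber mat, 200 mm (its x) x 160 mm (its y), 6 mm thick, fixed flat on the bench; origin in the middle of its underside.
- tape_roll: Roll of masking tape, 92 mm across and 25 mm high, lying on the box's deck beside the bolt; to be left there. Origin in the middle of its underside.
- fin_a: White surfboard fin, about 120 mm, lying flat on the bench beyond the mat; to be left there.
- fin_b: White surfboard fin, about 130 mm, lying flat on the bench to the robot's left; to be left there.
- resin_can: Steel can, 96 mm across and 130 mm high, standing on the bench at the left; to be left there.
- mix_cup: Pale plastic mixing cup, 80 mm across and 100 mm high, standing on the bench far left; to be left there.
- squeegee: Dark flat squeegee, 80 x 100 mm, 12 mm high, lying on the bench between the robot and the box; to be left there.
- brush: Flat resin brush with a wooden handle, lying on the bench at the robot's left; to be left there.

How it is judged (in metres and radians):
On the way, in this order (a step that is already met when the one before it is completed fails the run):
1. the bolt has been worked free and drawn right back, clear of the lid (value of joint bolt above 0.046 m), for 0.1 s.
2. the lid stands open, upright or further (value of joint lid above 1.4 rad), for 0.2 s.
3. the sanding block is out of the box and over or on the mat (horizontal distance between block and mat below 0.045 m), for 0.1 s.
At the end, for the whole second after the job is handed in: The bolt is drawn back beyond 46 mm, the lid stands open at 80 degrees or more (upright, give or take), and the sanding block lies still and right way up, flat on the rubber mat, its middle within 45 mm of the mat's middle (value of joint bolt above 0.046 m and value of joint lid above 1.4 rad and horizontal distance between block and mat below 0.045 m and height (world z) of block below 0.012 m and angle between block's own z axis and vertical below 0.1 rad and linear speed of block below 0.02 m/s); the robot touches nothing.
It fails at once if the sanding block is dropped (falling free more than 30 mm above where it lands) (height (world z) of block above 0.036 m and contact force between block and anything else below 0.05 N and linear speed of block above 0.5 m/s).
It fails at once if the tape roll, a fin, the can, the cup, the squeegee or the brush is knocked more than 30 mm from its place (distance of any of tape_roll, fin_a, fin_b, resin_can, mix_cup, squeegee, brush from where it was at the start of the episode above 0.03 m).
It also fails if it takes over 72 s, if anything falls off the work surface, if the arm or the gripper's body presses on something with over 40 N, if the wrist force passes 120 N, or if a joint passes its speed limit or range.

## Working session

There is one attempt and no reset: what is moved stays moved. The work goes in short steps, Python scripts to look and compute and a tool call to move; the robot and the scene stay as the last step left them, time stands still between calls to the robot, and variables do not carry over. Pictures are saved under pics/ and viewed, and the job is handed in when it is done.

Besides the shell and the picture viewer there is one more tool, called after "Request:" in YAML: its name, and indented under it one key for each argument. step_arm: Moves the arm, as the interface text tells. Its arguments: {"type":"object","properties":{"motion":{"type":"array","items":{"type":"array"}},"force":{"type":"number"}},"required":["motion"]}

```bash
mkdir -p pics; ls; python3 - <<'E'
from workcell import sensors, optics
import cv2,numpy as np
s=sensors.read_state(); print(s)
for n in("scene","top","wrist"):
    c=optics.calibration(n); print(n,c["fx"],c["fy"],c["cx"],c["cy"],np.round(c["camera_from_world"],4).tolist())
for n in("scene","top"):
    p,d=optics.grab_frame(n); cv2.imwrite(f"pics/{n}0.png",p); np.save(f"{n}0d.npy",d)
E
```

```text
pics
{'time': 0.0, 'joint_positions': array([-1.22689494,  0.46947187, -0.04858161,  1.53370464,  0.02407758,
        1.14101361, -0.08230514]), 'joint_velocities': array([-0.0015374 , -0.00093089,  0.00060806,  0.00162691,  0.00057498,
       -0.00159936, -0.00035969]), 'effort': array([-4.23886622e-04, -5.10293162e+01, -4.69487510e-02, -2.37714100e+01,
        1.06312978e-02,  7.46437989e-03, -1.30880770e-05]), 'position': array([245.62799519, 628.08301063, 230.23633539]), 'tool_rot': array([-3.13958077e+00,  6.07132222e-05,  2.76879679e+00]), 'contact_force': array([-1.2319667 , -0.62537216, -0.44634362]), 'moment': array([ 0.01792362, -0.02666614, -0.03043466]), 'opening': 85.65740453536306}
scene 499.41903440335244 499.41903440335244 327.05083646020296 200.00499491027492 [[0.4853, 0.8743, 0.0052, -307.8678], [0.6943, -0.3817, -0.6101, -252.3006], [-0.5314, 0.2997, -0.7923, 1750.3849], [0.0, 0.0, 0.0, 1.0]]
top 385.5556076838727 385.5556076838727 317.9483081778197 204.68586101443645 [[-0.0013, -1.0, 0.0034, 51.6082], [-0.9866, 0.0007, -0.1634, 515.0333], [0.1634, -0.0036, -0.9866, 1379.3121], [0.0, 0.0, 0.0, 1.0]]
wrist 316.08846950357395 316.08846950357395 319.1255260009361 197.25208314720035 [[0.3658, 0.9307, -0.0021, -674.4113], [0.8956, -0.3514, 0.273, -34.9316], [0.2533, -0.1017, -0.962, 379.2422], [0.0, 0.0, 0.0, 1.0]]
```

View pics/scene0.png

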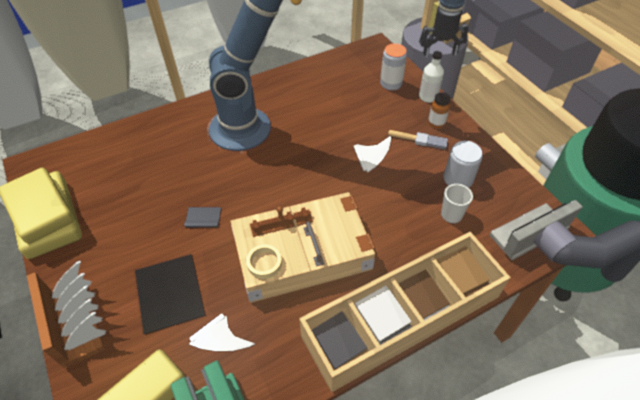

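View pics/top0.png

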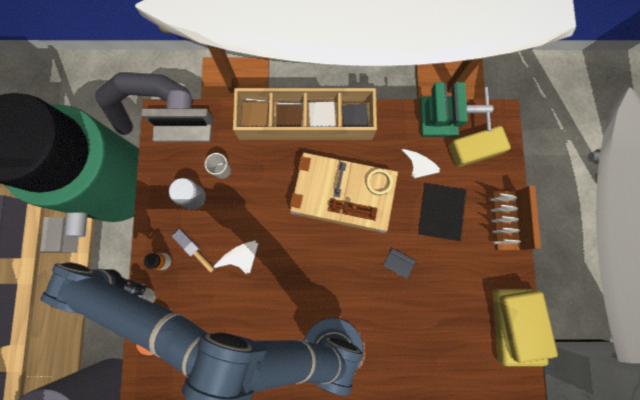

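The scene view shows the box at about (305,245) and the mat at (170,293). The top view shows the box at (345,190), its hinges at left near (300,190), the bolt at (352,208) and the mat at (441,211). I'll zoom in for measurement.

```bash
cat > h.py <<'E'
import numpy as np,cv2
from workcell import optics
def ray(c,u,v,z):
    M=np.array(c["camera_from_world"]);R=M[:3,:3];t=M[:3,3]
    o=-R.T@t; d=R.T@np.array([(u-c["cx"])/c["fx"],(v-c["cy"])/c["fy"],1.])
    return o+d*(z-o[2])/d[2]
def proj(c,p):
    M=np.array(c["camera_from_world"]);q=M[:3,:3]@np.array(p,float)+M[:3,3]
    return np.array([c["fx"]*q[0]/q[2]+c["cx"],c["fy"]*q[1]/q[2]+c["cy"]])
def pts(c,d):
    v,u=np.mgrid[0:d.shape[0],0:d.shape[1]]
    P=np.stack([(u-c["cx"])/c["fx"]*d,(v-c["cy"])/c["fy"]*d,d],-1)
    M=np.array(c["camera_from_world"]);return (P-M[:3,3])@M[:3,:3]
E
python3 - <<'E'
from h import *
for n,(x,y,w,h) in(("top",(280,140,200,120)),("scene",(130,180,260,160))):
    p=cv2.imread(f"pics/{n}0.png")[y:y+h,x:x+w]; k=800//w
    cv2.imwrite(f"pics/{n}0z.png",cv2.resize(p,None,fx=k,fy=k,interpolation=cv2.INTER_CUBIC))
    c=optics.calibration(n); d=np.load(f"{n}0d.npy"); P=pts(c,d)
    # box top points
    m=(abs(P[...,2]-85)<8)&(d>0)&(P[...,0]>400)&(P[...,0]<800)&(P[...,1]>-250)&(P[...,1]<250)
    n_,l,st,ce=cv2.connectedComponentsWithStats(m.astype(np.uint8))
    i=1+st[1:,4].argmax(); Q=P[l==i]; print(n,st[i],Q[:,2].mean())
    r=cv2.minAreaRect(Q[:,:2].astype(np.float32)); print(r,cv2.boxPoints(r))
    # mat
    img=cv2.imread(f"pics/{n}0.png")
    b=(img.max(2)<50)&(P[...,0]>350)&(P[...,0]<800)&(P[...,1]>-400)&(P[...,1]<0)&(abs(P[...,2])<25)
    b=cv2.morphologyEx(b.astype(np.uint8),cv2.MORPH_OPEN,np.ones((3,3)))
    n_,l,st,ce=cv2.connectedComponentsWithStats(b)
    i=1+st[1:,4].argmax(); vv,uu=np.nonzero(l==i)
    W=np.array([ray(c,u,v,6)[:2] for u,v in zip(uu,vv)],np.float32)
    print("mat",cv2.minAreaRect(W),W.mean(0))
    # high points above deck : knob
    m=(P[...,2]>125)&(P[...,2]<175)&(P[...,0]>400)&(P[...,0]<700)&(P[...,1]>-200)&(P[...,1]<200)&(d>0)
    n_,l,st,ce=cv2.connectedComponentsWithStats(m.astype(np.uint8))
    for i in range(1,n_): print("hi",st[i],ce[i],P[l==i].mean(0),P[l==i][:,2].max())
E
```

```text
top [ 289  153  108   78 4912] 85.64720876132999
((559.7263793945312, -38.66099548339844), (357.45989990234375, 222.254150390625), 77.97711944580078) [[ 413.80707 -190.32239]
 [ 631.186   -236.61844]
 [ 705.6457   113.0004 ]
 [ 488.26678  159.29645]]
mat ((502.19598388671875, -367.03424072265625), (71.17082977294922, 197.75830078125), 87.00940704345703) [ 494.18048 -369.4903 ]
hi [339 163   5  15  31] [340.90322581 170.03225806] [624.60628529 -29.53221846 126.8989408 ] 131.07240782704886
hi [336 179   4  12  19] [337.73684211 185.42105263] [569.18271102 -17.83048408 127.28521752] 131.28711843029063
hi [351 204   6   6  27] [353.14814815 206.2962963 ] [491.2018663  -68.05542774 152.39725687] 160.49054527201588
scene [ 231  193  145   97 7172] 84.813698834242
((562.0045166015625, -37.70384216308594), (357.9939880371094, 226.2232666015625), 77.89424896240234) [[ 413.86957 -188.99893]
 [ 635.06213 -236.44174]
 [ 710.13947  113.59125]
 [ 488.9469   161.03406]]Traceback (most recent call last):
  File "<stdin>", line 16, in <module>
ValueError: attempt to get argmax of an empty sequence
```

View pics/top0z.png

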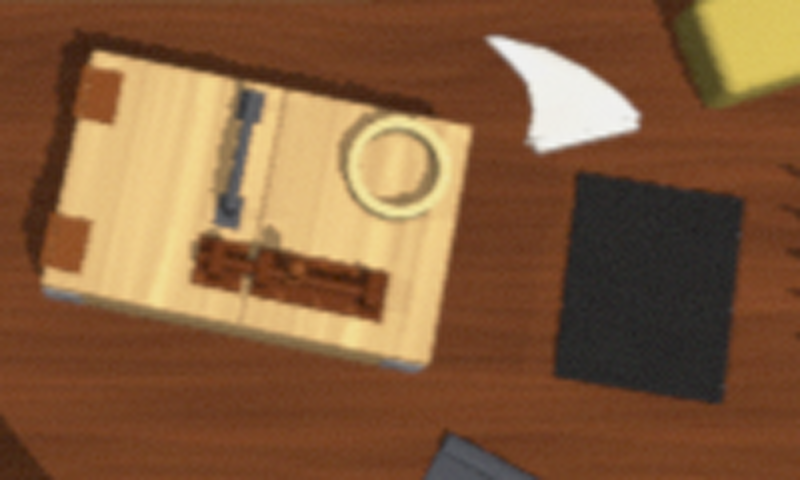

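```bash
python3 - <<'E'
from h import *
import math
for n in("top","scene"):
    c=optics.calibration(n); d=np.load(f"{n}0d.npy"); P=pts(c,d)
    img=cv2.imread(f"pics/{n}0.png")
    b=(img.max(2)<(55 if n=="top" else 70))&(P[...,0]>380)&(P[...,0]<620)&(P[...,1]>-350)&(P[...,1]<-180)&(P[...,2]<30) if n=="x" else None
    for t in (45,60,75):
        b=((img.max(2)<t)).astype(np.uint8)
        n_,l,st,ce=cv2.connectedComponentsWithStats(b)
        for i in range(1,n_):
            if st[i][4]<500: continue
            w=ray(c,*ce[i],6)
            if 350<w[0]<700 and -480<w[1]<0:
                vv,uu=np.nonzero(l==i)
                W=np.array([ray(c,u,v,6)[:2] for u,v in zip(uu,vv)],np.float32)
                print(n,t,st[i],w,cv2.minAreaRect(W))
b=np.array([561,-38.2]);a=math.radians(-(90-77.93)) 
# box y axis direction: 
yd=np.array([705.6-631.2,113-(-236.6)]);yd/=np.linalg.norm(yd);xd=np.array([yd[1],-yd[0]])
o=b+yd*25; print("origin",o,"yaw",math.degrees(math.atan2(xd[1],xd[0])))
for nm,x,y,z in(("knob",-60,-66,135),("ball",-60,-66,150),("handle",38,0,120),("hinge",0,150,85)):
    p=np.append(o+xd*x+yd*y,z); print(nm,p)
    for n in("top","scene"):print(n,proj(optics.calibration(n),p))
E
```

```text
top 45 [ 420  184   45   56 1878] [ 493.94671371 -417.04755511    6.        ] ((495.6315002441406, -416.45391845703125), (153.7069091796875, 191.95245361328125), 80.52576446533203)
top 60 [ 419  183   47   58 2137] [ 494.13159237 -416.53769453    6.        ] ((495.7640380859375, -416.5934753417969), (157.85009765625, 197.18943786621094), 80.42684173583984)
top 75 [ 419  183   47   58 2210] [ 494.48995437 -416.89049147    6.        ] ((496.2428283691406, -417.0026550292969), (160.3640594482422, 200.7344970703125), 80.43277740478516)
scene 60 [ 136  256   62   78 2667] [ 483.73985345 -428.28645674    6.        ] ((499.13995361328125, -416.8824462890625), (154.2190704345703, 195.74659729003906), 80.59745788574219)
scene 75 [ 135  255   70   79 3861] [ 504.19210646 -418.63090317    6.        ] ((499.1771545410156, -416.4285888671875), (158.50738525390625, 199.31431579589844), 80.56997680664062)
origin [566.20383008 -13.74759414] yaw -12.014147154331884
knob [493.7799446  -65.81275342 135.        ]
top [352.0093733  206.36613525]
scene [281.17185014 212.21587905]
ball [493.7799446  -65.81275342 150.        ]
top [352.4085498  205.66500729]
scene [280.79687091 208.93636154]
handle [603.37148699 -21.65741586 120.        ]
top [338.61707112 176.36938118]
scene [314.5146469  238.23411586]
hinge [597.42681056 132.96684104  85.        ]
top [295.28683275 180.2789471 ]
scene [362.1538031  221.27919059]
```

View pics/scene0z.png

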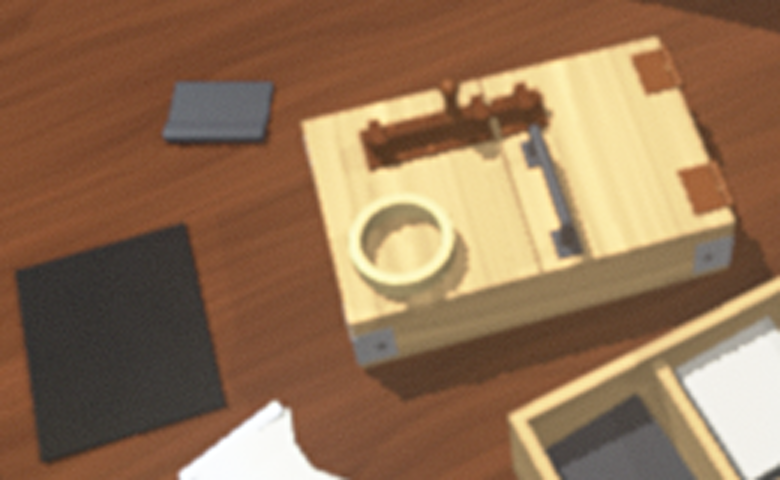

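The top zoom shows the bolt knob at about (354,207) full-frame, the grey handle bar along box x at (339,177), and the tape at (378,181). The box fit is consistent across both views: origin ≈ (566,-14), yaw -12°. The mat is at about (497,-417). First I'll move above the knob with the jaws along box y.

```bash
cat >> h.py <<'E'
import math
from scipy.spatial.transform import Rotation as Ro
from workcell import sensors
O=np.array([566.2,-13.7]);YAW=math.radians(-12.0)
def bx(x,y,z): return np.array([O[0]+math.cos(YAW)*x-math.sin(YAW)*y,O[1]+math.sin(YAW)*x+math.cos(YAW)*y,z])
def down(deg): return Ro.from_euler('xyz',[180,0,deg],degrees=True)
def plan(targets):
    s=sensors.read_state();p=s["position"];R=Ro.from_euler('xyz',s["tool_rot"])
    print("t",round(s["time"],2),"pos",p.round(1),"rot",np.degrees(s["tool_rot"]).round(1),"F",s["contact_force"].round(1),"open",round(s["opening"],1),"q",s["joint_positions"].round(2))
    for T,RT in targets:
        print((R.inv().apply(np.array(T)-p)).round(1).tolist(),np.degrees((R.inv()*RT).as_rotvec()).round(2).tolist())
E
python3 - <<'E'
from h import *
k=np.array([491.8,-68.0])
plan([([480,300,250],down(168)),([k[0],k[1],200],down(168)),([k[0],k[1],118],down(168))])
E
```

```text
t 0.1 pos [245.7 628.2 230.4] rot [-179.9    0.   158.6] F [ 0.2 -0.2  0. ] open 85.7 q [-1.23  0.47 -0.05  1.53  0.02  1.14 -0.08]
[-337.8, -220.3, -19.2] [-0.1, -0.0, -9.36]
[-482.8, -558.7, 31.4] [-0.1, -0.0, -9.36]
[-482.8, -558.5, 113.4] [-0.1, -0.0, -9.36]
```

Request:
step_arm:
  motion:
    - [[-338,-220,-19],[0,0,-9.4],0]
    - [[-338,-220,-19],[0,0,-9.4],0]
    - [[-338,-220,-19],[0,0,-9.4],0]
    - [[-338,-220,-19],[0,0,-9.4],0]
    - [[-338,-220,-19],[0,0,-9.4],0]
    - [[-338,-220,-19],[0,0,-9.4],0]
    - [[-338,-220,-19],[0,0,-9.4],0]
    - [[-338,-220,-19],[0,0,-9.4],0]
    - [[-338,-220,-19],[0,0,-9.4],0]
    - [[-338,-220,-19],[0,0,-9.4],0]
    - [[-483,-558,31],[0,0,-9.4],0]
    - [[-483,-558,31],[0,0,-9.4],0]
    - [[-483,-558,31],[0,0,-9.4],0]
    - [[-483,-558,31],[0,0,-9.4],0]
    - [[-483,-558,31],[0,0,-9.4],0]
    - [[-483,-558,31],[0,0,-9.4],0]
    - [[-483,-558,31],[0,0,-9.4],0]
    - [[-483,-558,31],[0,0,-9.4],0]
    - [[-483,-558,31],[0,0,-9.4],0]
    - [[-483,-558,31],[0,0,-9.4],0]

```text
time: 1.77
position: [490.7, -76.2, 199.6]
tool_rot: [-3.136, -0.001, 2.92]
contact_force: [0.2, -0.5, -0.4]
opening: 85.0
```

```bash
python3 - <<'E'
from h import *
p,d=optics.grab_frame("wrist"); c=optics.calibration("wrist")
cv2.imwrite("pics/w1.png",p)
k=[491.8,-68.0]
for z in(150,159):print(proj(c,[*k,z]))
P=pts(c,d); m=(d>0)&(P[...,2]>140)&(P[...,2]<165)&(abs(P[...,0]-492)<30)&(abs(P[...,1]+68)<30)
print(m.sum(),P[m].mean(0) if m.sum() else 0)
vv,uu=np.nonzero(m); print(uu.mean(),vv.mean(),ray(c,uu.mean(),vv.mean(),153))
plan([([k[0],k[1],118],down(167.5))])
E
```

```text
[325.06623358 217.92232346]
[325.27661881 222.79655542]
671 [489.9096158  -65.03378144 155.47779753]
329.1877794336811 217.10879284649778 [490.78410187 -65.14763819 153.        ]
t 1.82 pos [491.2 -72.  199.8] rot [-1.798e+02 -1.000e-01  1.675e+02] F [-0.1  0.6 -0.3] open 85.7 q [-0.17  0.21  0.27  2.   -0.06  0.94  1.48]
[0.2, 4.4, 81.8] [-0.2, -0.08, 0.04]
```

View pics/w1.png

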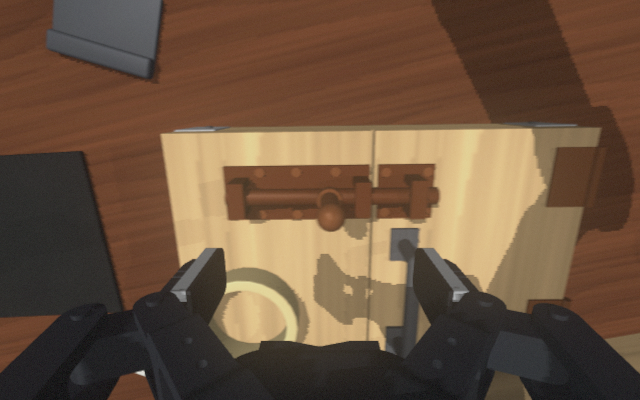

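The wrist view shows the ball at (330,216), centred between the jaws laterally. I'll go down and close on it.

Request:
step_arm:
  motion:
    - [[1,5.5,30],[0,0,0],0]
    - [[1,5.5,55],[0,0,0],0]
    - [[1,5.5,75],[0,0,0],0]
    - [[1,5.5,82],[0,0,0],0]
    - [[1,5.5,82],[0,0,0],0]
    - [[1,5.5,82],[0,0,0],0.5]
    - [[1,5.5,82],[0,0,0],1]
    - [[1,5.5,82],[0,0,0],1]
    - [[1,5.5,82],[0,0,0],1]
    - [[1,5.5,82],[0,0,0],1]
    - [[1,5.5,82],[0,0,0],1]
    - [[1,5.5,82],[0,0,0],1]
    - [[1,5.5,82],[0,0,0],1]
    - [[1,5.5,82],[0,0,0],1]
  force: 60

```text
time: 2.98
position: [491.3, -68.6, 118.8]
tool_rot: [-3.136, -0.0, 2.923]
contact_force: [-1.9, -4.0, 5.4]
opening: 16.0
```

```bash
python3 - <<'E'
from h import *
plan([])
p,d=optics.grab_frame("wrist");cv2.imwrite("pics/w2.png",p)
E
```

```text
t 2.98 pos [491.3 -68.6 118.8] rot [-179.7   -0.   167.5] F [-1.9 -4.   5.4] open 16.0 q [-0.16  0.32  0.25  2.08 -0.11  0.76  1.51]
```

View pics/w2.png

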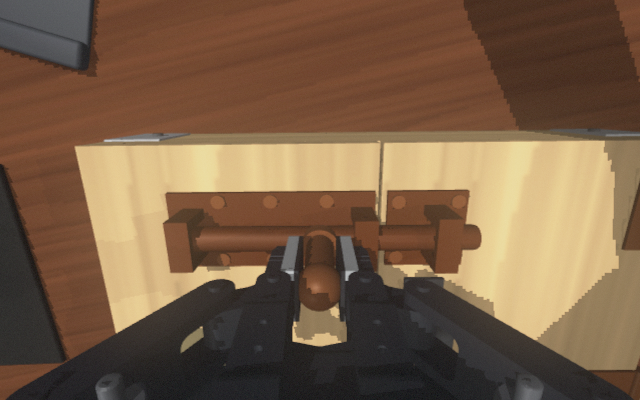

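The knob is gripped: the pin sits between the pads at (320,265). First pull, along tool -y.

Request:
step_arm:
  motion:
    - [[0,-4,0],[0,0,0],1]
    - [[0,-7,0],[0,0,0],1]
    - [[0,-10,0],[0,0,0],1]
    - [[0,-12,0],[0,0,0],1]
    - [[0,-12,0],[0,0,0],1]
    - [[0,-12,0],[0,0,0],1]

```text
time: 3.53
position: [489.3, -78.2, 118.9]
tool_rot: [-3.139, 0.0, 2.924]
contact_force: [1.4, 4.5, -1.6]
opening: 15.8
```

Request:
step_arm:
  motion:
    - [[0,-3,0],[0,0,0],1]
    - [[0,-6,0],[0,0,0],1]
    - [[0,-8,0],[0,0,0],1]
    - [[0,-8,0],[0,0,0],1]
    - [[0,-8,0],[0,0,0],1]

```text
time: 3.95
position: [488.9, -80.3, 118.9]
tool_rot: [3.137, 0.0, 2.928]
contact_force: [1.9, 12.7, -2.7]
opening: 16.0
```

Request:
step_arm:
  motion:
    - [[0,-9,0],[0,0,0],1]
    - [[0,-9,0],[0,0,0],1]
    - [[0,-9,0],[0,0,0],1]

```text
time: 4.2
position: [488.8, -80.5, 118.9]
tool_rot: [3.128, 0.001, 2.934]
contact_force: [3.4, 19.4, -1.7]
opening: 16.0
```

It stopped at 19 N. Now the home stroke.

Request:
step_arm:
  motion:
    - [[0,5,0],[0,0,0],1]
    - [[0,10,0],[0,0,0],1]
    - [[0,15,0],[0,0,0],1]
    - [[0,20,0],[0,0,0],1]
    - [[0,25,0],[0,0,0],1]
    - [[0,28,0],[0,0,0],1]
    - [[0,28,0],[0,0,0],1]
    - [[0,28,0],[0,0,0],1]

```text
time: 4.87
position: [492.9, -61.0, 118.9]
tool_rot: [3.136, 0.0, 2.928]
contact_force: [-1.9, -16.4, -2.7]
opening: 16.1
```

Request:
step_arm:
  motion:
    - [[0,10,0],[0,0,0],1]
    - [[0,10,0],[0,0,0],1]
    - [[0,10,0],[0,0,0],1]

```text
time: 5.12
position: [492.9, -61.1, 118.9]
tool_rot: [-3.136, -0.0, 2.92]
contact_force: [-3.4, -20.2, 0.5]
opening: 16.0
```

Request:
step_arm:
  motion:
    - [[0,-5,0],[0,0,0],1]
    - [[0,-10,0],[0,0,0],1]
    - [[0,-15,0],[0,0,0],1]
    - [[0,-20,0],[0,0,0],1]
    - [[0,-25,0],[0,0,0],1]
    - [[0,-29,0],[0,0,0],1]
    - [[0,-29,0],[0,0,0],1]
    - [[0,-29,0],[0,0,0],1]

```text
time: 5.78
position: [488.1, -83.7, 119.0]
tool_rot: [3.141, 0.0, 2.925]
contact_force: [4.0, 12.5, -3.3]
opening: 15.7
```

Pair 1 gained about 3 mm. I'll press this pull to its stop, then push home again.

Request:
step_arm:
  motion:
    - [[0,-9,0],[0,0,0],1]
    - [[0,-9,0],[0,0,0],1]
    - [[0,-9,0],[0,0,0],1]

```text
time: 6.03
position: [488.1, -83.8, 118.9]
tool_rot: [3.131, 0.0, 2.931]
contact_force: [4.1, 18.9, -1.4]
opening: 15.7
```

Request:
step_arm:
  motion:
    - [[0,5,0],[0,0,0],1]
    - [[0,10,0],[0,0,0],1]
    - [[0,15,0],[0,0,0],1]
    - [[0,20,0],[0,0,0],1]
    - [[0,25,0],[0,0,0],1]
    - [[0,30,0],[0,0,0],1]
    - [[0,33,0],[0,0,0],1]
    - [[0,33,0],[0,0,0],1]
    - [[0,33,0],[0,0,0],1]
    - [[0,33,0],[0,0,0],1]

```text
time: 6.87
position: [493.0, -60.5, 118.9]
tool_rot: [3.141, -0.001, 2.924]
contact_force: [-2.5, -19.4, -1.5]
opening: 16.0
```

Request:
step_arm:
  motion:
    - [[0,-5,0],[0,0,0],1]
    - [[0,-10,0],[0,0,0],1]
    - [[0,-15,0],[0,0,0],1]
    - [[0,-20,0],[0,0,0],1]
    - [[0,-25,0],[0,0,0],1]
    - [[0,-30,0],[0,0,0],1]
    - [[0,-34,0],[0,0,0],1]
    - [[0,-34,0],[0,0,0],1]
    - [[0,-34,0],[0,0,0],1]

```text
time: 7.62
position: [486.3, -92.2, 118.9]
tool_rot: [3.14, 0.0, 2.925]
contact_force: [3.3, 5.0, -3.2]
opening: 16.0
```

It's at only 5 N of drag and still moving, so I'll keep drawing.

Request:
step_arm:
  motion:
    - [[0,-5,0],[0,0,0],1]
    - [[0,-10,0],[0,0,0],1]
    - [[0,-15,0],[0,0,0],1]
    - [[0,-20,0],[0,0,0],1]
    - [[0,-25,0],[0,0,0],1]
    - [[0,-30,0],[0,0,0],1]
    - [[0,-34,0],[0,0,0],1]
    - [[0,-34,0],[0,0,0],1]
    - [[0,-34,0],[0,0,0],1]

```text
time: 8.37
position: [480.1, -121.5, 118.9]
tool_rot: [3.135, 0.0, 2.928]
contact_force: [3.2, 9.8, -2.8]
opening: 15.8
```

Total travel from hard home is 62 mm, so it's right back. One firm pull, then release and rise.

Request:
step_arm:
  motion:
    - [[0,-8,0],[0,0,0],1]
    - [[0,-8,0],[0,0,0],1]
    - [[0,0,0],[0,0,0],1]
    - [[0,0,0],[0,0,0],0.6]
    - [[0,0,0],[0,0,0],0.6]
    - [[0,0,0],[0,0,0],0.6]
    - [[0,0,-20],[0,0,0],0.6]
    - [[0,0,-50],[0,0,0],0.4]
    - [[0,0,-70],[0,0,0],0.4]
    - [[0,0,-70],[0,0,0],0.4]

```text
time: 9.2
position: [482.5, -123.6, 193.1]
tool_rot: [3.135, 0.009, 2.926]
contact_force: [0.5, -0.6, -0.1]
opening: 51.3
```

```bash
python3 - <<'E'
from h import *
p,d=optics.grab_frame("top"); c=optics.calibration("top")
q,d2=optics.grab_frame("scene"); c2=optics.calibration("scene")
cv2.imwrite("pics/s3.png",cv2.resize(q[180:340,200:400],None,fx=4,fy=4))
p0=cv2.imread("pics/scene0.png")
# handle bar depth points, from initial top/scene depth
for n,cc in(("top",c),("scene",c2)):
    D=np.load(f"{n}0d.npy");P=pts(cc,D)
    B=(P[...,:2]-O)@np.array([[math.cos(YAW),-math.sin(YAW)],[math.sin(YAW),math.cos(YAW)]])
    m=(D>0)&(P[...,2]>110)&(P[...,2]<135)&(abs(B[...,0]-38)<45)&(abs(B[...,1])<25)
    print(n,m.sum(),B[m].mean(0),P[m].mean(0))
H=bx(38,0,0)[:2];print(H)
plan([([*bx(38,0,200)[:2],190],down(168)),([*H,101],down(168))])
E
```

```text
top 87 [37.75459585 -3.68984026] [602.36240642 -25.15883026 124.83798802]
scene 131 [39.11920963 -3.90667671] [603.65211728 -25.65464747 123.93050983]
[603.36960883 -21.60064425]
t 9.3 pos [ 480.1 -122.7  189.6] rot [1.796e+02 1.000e-01 1.677e+02] F [ 0.  -0.4 -0. ] open 51.0 q [-0.07  0.22  0.28  2.01 -0.09  0.92  1.61]
[-98.9, 125.0, 0.6] [0.38, 0.12, -0.3]
[-98.7, 124.4, 89.6] [0.38, 0.12, -0.3]
```

View pics/s3.png

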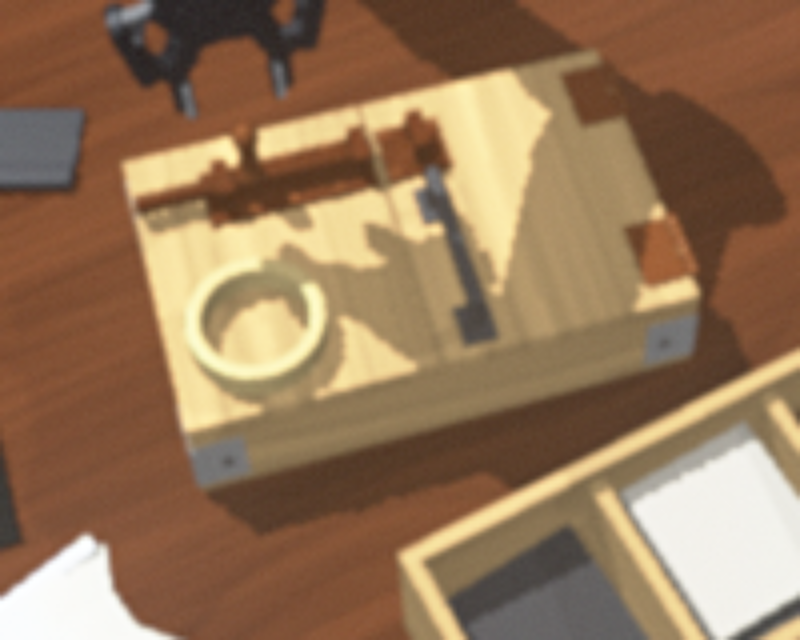

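The bolt is drawn back clear of the lid: the gap at (375,130) in the crop is open. Handle points put the box about 3 mm further along -y, so I'll grasp at (603,-24.5).

Request:
step_arm:
  motion:
    - [[-35,40,0],[0,0,0],0.4]
    - [[-65,80,0],[0,0,0],0.4]
    - [[-99,121.5,10],[0,0,0],0.4]
    - [[-99,121.5,40],[0,0,0],0.4]
    - [[-99,121.5,70],[0,0,0],0.4]
    - [[-99,121.5,87],[0,0,0],0.4]
    - [[-99,121.5,88],[0,0,0],0.4]
    - [[-99,121.5,88],[0,0,0],0.4]
    - [[-99,121.5,88],[0,0,0],1]
    - [[-99,121.5,88],[0,0,0],1]
    - [[-99,121.5,88],[0,0,0],1]
    - [[-99,121.5,88],[0,0,0],1]
    - [[-99,121.5,88],[0,0,0],1]
  force: 30

```text
time: 10.38
position: [603.5, -26.7, 104.3]
tool_rot: [3.136, 0.005, 2.926]
contact_force: [-2.0, -4.9, 5.8]
opening: 10.8
```

```bash
sed -i 's/^O=.*;YAW/O=np.array([565.6,-16.6]);YAW/' h.py; cat > lid.py <<'E'
from h import *
def lidpath(p0,R0,angs,k):
    # p0: TCP at shut lid; grasp point 19 behind. bar stays at grasp point
    g0=p0-19*R0.apply([0,0,1])
    h=bx(0,150,85); ax=np.array([math.cos(YAW),math.sin(YAW),0])
    g=[]
    for a in angs:
        # free edge (-y side) rises: rotation about box x by -a
        gg=h+Ro.from_rotvec(-ax*a).apply(g0-h); RT=Ro.from_rotvec(-ax*a*k)*R0
        g.append((gg+19*RT.apply([0,0,1]),RT))
    return g
E
python3 - <<'E'
from lid import *
s=sensors.read_state();p=s["position"];R=Ro.from_euler('xyz',s["tool_rot"])
np.save("lid0.npy",np.r_[p,s["tool_rot"]])
g0=p-19*R.apply([0,0,1]);print("g0",g0, "h",bx(0,150,85))
plan(lidpath(p,R,np.radians([5,10,15,20,25,30,35,40,45,50,55,60,65,70,75,80,85,90,95]),0.4))
q,d=optics.grab_frame("wrist");cv2.imwrite("pics/w4.png",q)
E
```

```text
g0 [603.40453522 -26.76689847 123.33043385] h [596.78675362 130.12214011  85.        ]
t 10.38 pos [603.5 -26.7 104.3] rot [179.7   0.3 167.6] F [-2.  -4.9  5.8] open 10.8 q [-0.18  0.49  0.21  1.84 -0.14  0.82  1.46]
[-0.0, 3.3, -13.1] [2.0, -0.01, -0.01]
[-0.1, 7.8, -25.8] [4.0, -0.03, -0.02]
[-0.1, 13.3, -38.1] [6.0, -0.04, -0.03]
[-0.1, 19.9, -49.8] [8.0, -0.05, -0.04]
[-0.1, 27.5, -60.8] [10.0, -0.06, -0.05]
[-0.1, 36.0, -71.1] [12.0, -0.08, -0.06]
[-0.1, 45.3, -80.6] [14.0, -0.09, -0.06]
[-0.1, 55.5, -89.2] [16.0, -0.1, -0.07]
[-0.0, 66.3, -96.9] [18.0, -0.12, -0.08]
[0.0, 77.7, -103.5] [20.0, -0.13, -0.09]
[0.1, 89.7, -109.1] [22.0, -0.14, -0.1]
[0.1, 102.1, -113.6] [24.0, -0.15, -0.11]
[0.2, 114.8, -117.0] [26.0, -0.17, -0.12]
[0.3, 127.8, -119.2] [28.0, -0.18, -0.13]
[0.3, 140.9, -120.2] [30.0, -0.19, -0.14]
[0.4, 154.0, -120.1] [32.0, -0.2, -0.15]
[0.5, 167.0, -118.8] [34.0, -0.22, -0.16]
[0.6, 179.8, -116.4] [36.0, -0.23, -0.17]
[0.7, 192.4, -112.8] [38.0, -0.24, -0.17]
```

View pics/w4.png

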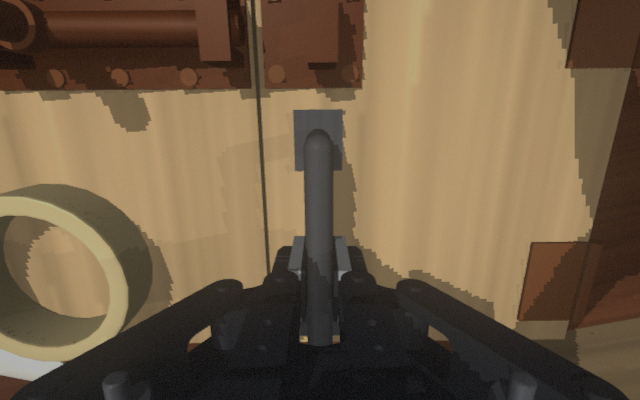

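The handle bar is between the pads at (318,260). I'll lift along the arc, starting with a short check.

Request:
step_arm:
  motion:
    - [[0,1,-6],[1,0,0],1]
    - [[0,3,-13],[2,0,0],1]
    - [[0,5,-19],[3,0,0],1]
    - [[0,8,-26],[4,0,0],1]
    - [[0,13,-38],[6,0,0],1]

```text
time: 10.85
position: [605.8, -15.0, 142.1]
tool_rot: [-3.039, 0.004, 2.924]
contact_force: [4.1, -0.9, -9.9]
opening: 10.6
```

```bash
python3 - <<'E'
from lid import *
a=np.load("lid0.npy");R=Ro.from_euler('xyz',a[3:])
plan(lidpath(a[:3],R,np.radians(range(20,100,5)),0.4))
E
```

```text
t 10.85 pos [605.8 -15.  142.1] rot [-174.1    0.2  167.5] F [ 4.1 -0.9 -9.9] open 10.6 q [-0.3   0.46  0.28  1.8  -0.03  0.92  1.32]
[-0.2, 6.4, -12.9] [1.83, -0.08, -0.12]
[-0.1, 12.7, -24.7] [3.83, -0.09, -0.12]
[-0.1, 20.1, -35.8] [5.83, -0.11, -0.13]
[-0.1, 28.4, -46.3] [7.83, -0.12, -0.14]
[-0.0, 37.5, -55.9] [9.83, -0.14, -0.15]
[0.0, 47.4, -64.7] [11.83, -0.15, -0.15]
[0.1, 58.1, -72.5] [13.82, -0.17, -0.16]
[0.1, 69.4, -79.4] [15.82, -0.18, -0.17]
[0.2, 81.3, -85.2] [17.82, -0.2, -0.18]
[0.3, 93.5, -89.9] [19.82, -0.21, -0.19]
[0.4, 106.2, -93.5] [21.82, -0.23, -0.19]
[0.5, 119.1, -95.9] [23.82, -0.24, -0.2]
[0.6, 132.1, -97.2] [25.82, -0.26, -0.21]
[0.7, 145.2, -97.3] [27.82, -0.27, -0.22]
[0.8, 158.2, -96.3] [29.82, -0.28, -0.22]
[0.9, 171.1, -94.1] [31.82, -0.3, -0.23]
```

Request:
step_arm:
  motion:
    - [[0,6.4,-13],[1.8,0,0],1]
    - [[0,12.7,-24.7],[3.8,0,0],1]
    - [[0,20,-36],[5.8,0,0],1]
    - [[0,28.4,-46],[7.8,0,0],1]
    - [[0,37.5,-56],[9.8,0,0],1]
    - [[0,47.4,-64.7],[11.8,0,0],1]
    - [[0,58,-72.5],[13.8,0,0],1]
    - [[0,69.4,-79.4],[15.8,0,0],1]
    - [[0,81.3,-85.2],[17.8,0,0],1]
    - [[0,81.3,-85.2],[17.8,0,0],1]

```text
time: 11.68
position: [624.6, 73.6, 221.9]
tool_rot: [-2.72, 0.004, 2.927]
contact_force: [-3.7, -1.8, 10.0]
opening: 10.8
```

```bash
python3 - <<'E'
from lid import *
a=np.load("lid0.npy");R=Ro.from_euler('xyz',a[3:])
plan(lidpath(a[:3],R,np.radians(range(65,105,5)),0.4))
q,d=optics.grab_frame("scene");cv2.imwrite("pics/s5.png",cv2.resize(q[100:340,150:450],None,fx=2.5,fy=2.5))
E
```

```text
t 11.68 pos [624.6  73.6 221.9] rot [-155.9    0.3  167.7] F [-3.7 -1.8 10. ] open 10.8 q [-0.6   0.52  0.36  1.58  0.21  1.27  1.01]
[-0.1, 10.7, -4.8] [1.57, -0.17, -0.03]
[-0.1, 21.6, -12.2] [3.57, -0.19, -0.04]
[-0.0, 33.1, -18.5] [5.57, -0.2, -0.04]
[0.1, 45.1, -23.8] [7.57, -0.21, -0.05]
[0.1, 57.5, -28.0] [9.57, -0.23, -0.06]
[0.2, 70.2, -31.1] [11.57, -0.24, -0.06]
[0.3, 83.1, -33.0] [13.57, -0.25, -0.07]
[0.4, 96.1, -33.8] [15.57, -0.27, -0.07]
```

View pics/s5.png

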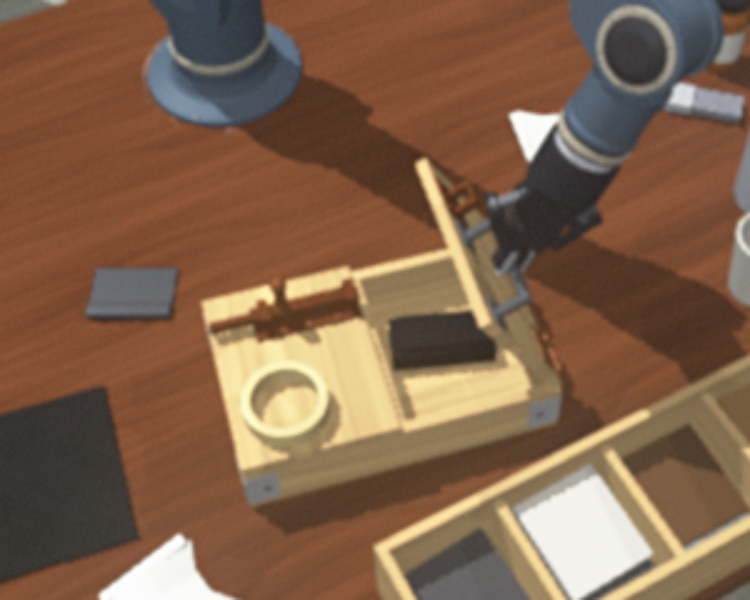

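The lid is up about 60° and held at the handle, and the black block is visible in the compartment. I'll continue to about 100°.

Request:
step_arm:
  motion:
    - [[0,10.7,-4.8],[1.6,0,0],1]
    - [[0,21.6,-12.2],[3.6,0,0],1]
    - [[0,33,-18.5],[5.6,0,0],1]
    - [[0,45,-23.8],[7.6,0,0],1]
    - [[0,57.5,-28],[9.6,0,0],1]
    - [[0,70,-31],[11.6,0,0],1]
    - [[0,83,-33],[13.6,0,0],1]
    - [[0,96,-34],[15.6,0,0],1]
    - [[0,96,-34],[15.6,0,0],1]
    - [[0,96,-34],[15.6,0,0],1]

```text
time: 12.57
position: [646.8, 178.2, 216.4]
tool_rot: [-2.455, 0.008, 2.931]
contact_force: [0.4, 6.3, 6.4]
opening: 10.4
```

```bash
python3 - <<'E'
from lid import *
plan([])
q,d=optics.grab_frame("scene");cv2.imwrite("pics/s6.png",cv2.resize(q[100:340,150:450],None,fx=2.5,fy=2.5))
E
```

```text
t 12.57 pos [646.8 178.2 216.4] rot [-140.7    0.4  167.9] F [0.4 6.3 6.4] open 10.4 q [-0.77  0.73  0.38  1.34  0.29  1.54  0.86]
```

View pics/s6.png

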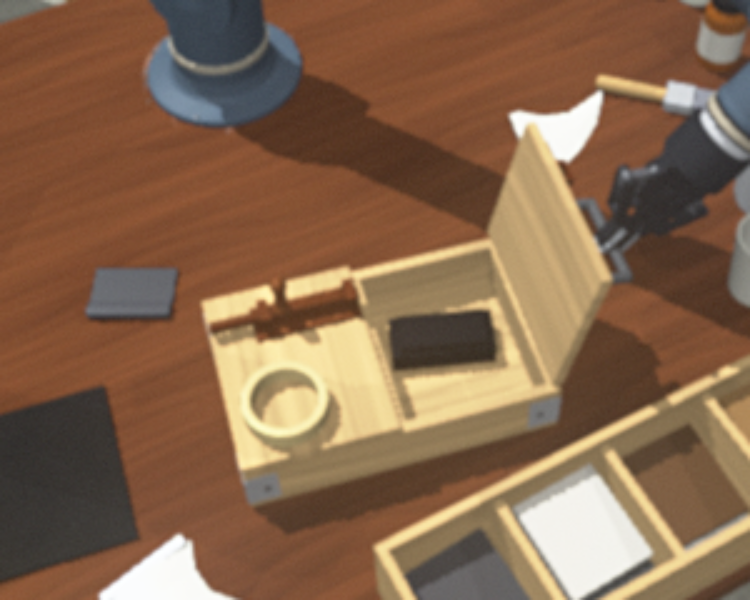

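The lid stands at about 100°. The block is at (440,340) in the crop. I'll open slightly and back off along the tool axis.

Request:
step_arm:
  motion:
    - [[0,0,0],[0,0,0],0.72]
    - [[0,0,0],[0,0,0],0.72]
    - [[0,0,0],[0,0,0],0.72]
    - [[0,0,-15],[0,0,0],0.72]
    - [[0,0,-35],[0,0,0],0.72]
    - [[0,0,-60],[0,0,0],0.72]
    - [[0,0,-60],[0,0,0],0.72]
    - [[0,0,-60],[0,0,0],0.72]

```text
time: 13.28
position: [654.5, 215.9, 263.5]
tool_rot: [-2.457, 0.009, 2.931]
contact_force: [0.2, 0.5, -0.4]
opening: 24.0
```

```bash
python3 - <<'E'
from lid import *
p,d=optics.grab_frame("top");c=optics.calibration("top");cv2.imwrite("pics/t7.png",p)
cv2.imwrite("pics/t7z.png",cv2.resize(p[130:250,270:470],None,fx=4,fy=4))
q,d2=optics.grab_frame("scene");c2=optics.calibration("scene")
for cc,im in((c,p),(c2,q)):
    for t in(45,60,75):
        n_,l,st,ce=cv2.connectedComponentsWithStats((im.max(2)<t).astype(np.uint8))
        for i in range(1,n_):
            w=ray(cc,*ce[i],52)
            if st[i][4]>100 and 480<w[0]<680 and -60<w[1]<150:
                vv,uu=np.nonzero(l==i)
                W=np.array([ray(cc,u,v,45)[:2] for u,v in zip(uu,vv)],np.float32)
                print(t,st[i],w,cv2.minAreaRect(W))
# lid angle by depth scene: lid inner face pts
for cc,dd in((c,d),(c2,d2)):
    P=pts(cc,dd);B=(P[...,:2]-O)@np.array([[math.cos(YAW),-math.sin(YAW)],[math.sin(YAW),math.cos(YAW)]])
    m=(dd>0)&(P[...,2]>120)&(P[...,2]<250)&(abs(B[...,0])<100)&(B[...,1]>110)&(B[...,1]<195)
    if m.sum()>50: print("lid",m.sum(),np.polyfit(P[m][:,2],B[m][:,1],1))
    m=(dd>0)&(P[...,2]>45)&(P[...,2]<60)&(abs(B[...,0])<90)&(B[...,1]>-15)&(B[...,1]<130)
    print("blk",m.sum(),B[m].mean(0),P[m].mean(0),cv2.minAreaRect(P[m][:,:2].astype(np.float32)) if m.sum() else 0)
plan([])
E
```

```text
45 [305 183  33  24 416] [552.31946588  39.63395248  52.        ] ((553.6224975585938, 39.63410949707031), (113.002685546875, 51.03139877319336), 67.84766387939453)
60 [305 183  33  24 445] [552.30813278  39.44059371  52.        ] ((553.9066772460938, 39.63801574707031), (116.05293273925781, 53.10383605957031), 67.7248306274414)
75 [305 183  33  24 463] [552.28250853  39.67058188  52.        ] ((553.628173828125, 39.6505126953125), (116.95863342285156, 55.19152069091797), 67.85252380371094)
75 [307 225  41  22 766] [572.10620938  32.72711041  52.        ] ((567.676025390625, 35.68446350097656), (113.75424194335938, 66.3733139038086), 66.5062026977539)
lid 755 [  0.23090713 116.09818421]
blk 357 [-21.04412395  54.06161927] [556.25578332  40.65556257  51.65042501] ((557.6099853515625, 40.83099365234375), (117.05106353759766, 51.27903366088867), 66.72288513183594)
lid 1589 [  0.21428241 119.46635652]
blk 515 [-15.56288256  53.52292949] [561.50524653  38.98903029  51.03875036] ((560.9759521484375, 36.50225067138672), (110.17616271972656, 53.29795837402344), 66.97248840332031)
t 13.38 pos [653.8 214.1 262.1] rot [-140.6    0.4  167.8] F [ 0.8 -0.7 -0.2] open 23.9 q [-0.79  0.73  0.38  1.22  0.28  1.66  0.88]
```

View pics/t7z.png

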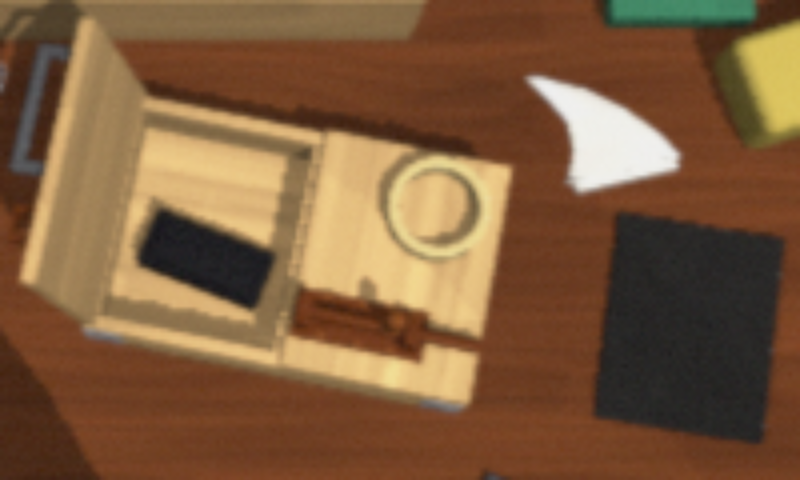

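The top view shows the lid leaning beyond upright (about 102° by depth), the bolt drawn, and the block at (205,257) in the crop. That puts the block at about (557,39) in world, with its long axis at 67°. Next I'll rise over the lid edge and turn above the block.

```bash
python3 - <<'E'
from lid import *
s=sensors.read_state();R=Ro.from_euler('xyz',s["tool_rot"])
plan([([650,205,340],R),([557,39,330],down(67)),([557,39,200],down(67))])
E
```

```text
t 13.38 pos [653.8 214.1 262.1] rot [-140.6    0.4  167.8] F [ 0.8 -0.7 -0.2] open 23.9 q [-0.79  0.73  0.38  1.22  0.28  1.66  0.88]
[1.3, -56.9, -54.0] [0.0, 0.0, 0.0]
[57.2, -191.4, 68.8] [-28.21, 34.73, 96.24]
[58.0, -108.9, 169.3] [-28.21, 34.73, 96.24]
```

Request:
step_arm:
  motion:
    - [[1,-28,-27],[0,0,0],0.7]
    - [[1,-57,-54],[0,0,0],0.7]
    - [[1,-57,-54],[0,0,0],0.7]
    - [[20,-100,-15],[-2,2.3,6.4],0]
    - [[30,-130,10],[-4,4.7,13],0]
    - [[57,-191,69],[-28.2,34.7,96.2],0]
    - [[57,-191,69],[-28.2,34.7,96.2],0]
    - [[57,-191,69],[-28.2,34.7,96.2],0]
    - [[57,-191,69],[-28.2,34.7,96.2],0]
    - [[57,-191,69],[-28.2,34.7,96.2],0]
    - [[57,-191,69],[-28.2,34.7,96.2],0]
    - [[57,-191,69],[-28.2,34.7,96.2],0]
    - [[57,-191,69],[-28.2,34.7,96.2],0]
    - [[57,-191,69],[-28.2,34.7,96.2],0]
    - [[57,-191,69],[-28.2,34.7,96.2],0]
    - [[57,-191,69],[-28.2,34.7,96.2],0]
    - [[57,-191,69],[-28.2,34.7,96.2],0]
    - [[57,-191,69],[-28.2,34.7,96.2],0]
    - [[57,-191,69],[-28.2,34.7,96.2],0]
    - [[57,-191,69],[-28.2,34.7,96.2],0]

```text
time: 15.05
position: [556.2, 38.2, 329.1]
tool_rot: [-3.14, 0.001, 1.171]
contact_force: [0.3, 0.8, 0.3]
opening: 85.5
```

```bash
python3 - <<'E'
from lid import *
plan([([557,39,200],down(67))])
E
```

```text
t 15.05 pos [556.2  38.2 329.1] rot [-1.799e+02  1.000e-01  6.710e+01] F [0.3 0.8 0.3] open 85.5 q [-0.75  0.24  0.74  1.71 -0.17  1.26 -0.37]
[1.2, 0.7, 129.1] [-0.1, 0.05, 0.08]
```

Request:
step_arm:
  motion:
    - [[1,1,40],[0,0,0],0]
    - [[1,1,80],[0,0,0],0]
    - [[1,1,120],[0,0,0],0]
    - [[1,1,130],[0,0,0],0]
    - [[1,1,130],[0,0,0],0]

```text
time: 15.47
position: [555.2, 38.9, 195.9]
tool_rot: [-3.134, 0.006, 1.172]
contact_force: [-0.0, 0.1, 0.7]
opening: 85.3
```

```bash
python3 - <<'E'
from lid import *
c=optics.calibration("wrist");p,d=optics.grab_frame("wrist");cv2.imwrite("pics/w8.png",p)
P=pts(c,d)
m=((d>0)&(abs(P[...,2]-52)<5)&(abs(P[...,0]-557)<80)&(abs(P[...,1]-39)<90)&(p.max(2)<90))
n_,l,st,ce=cv2.connectedComponentsWithStats(m.astype(np.uint8));i=1+st[1:,4].argmax()
print(st[i],P[l==i].mean(0),cv2.minAreaRect(P[l==i][:,:2].astype(np.float32)))
plan([([557,39,15],down(67))])
E
```

```text
[ 296  126   51  108 5248] [557.92596796  42.81420568  51.94590091] ((556.8343505859375, 40.181419372558594), (102.85542297363281, 46.095855712890625), 67.54513549804688)
t 15.52 pos [557.2  38.7 198.6] rot [-179.8    0.2   67.1] F [0.7 0.3 0.5] open 85.7 q [-0.69  0.37  0.7   1.88 -0.27  1.   -0.27]
[0.8, 0.3, 183.6] [-0.19, 0.19, 0.14]
```

View pics/w8.png

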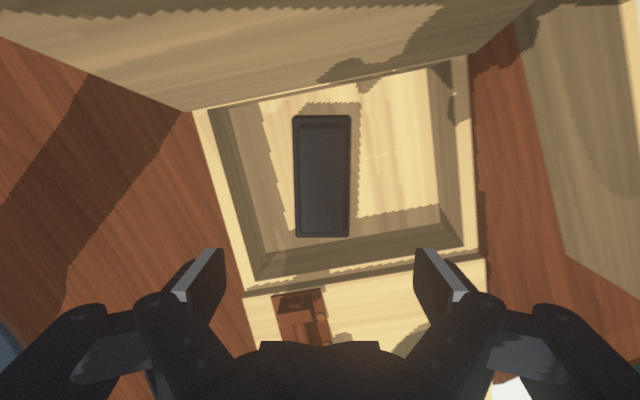

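The wrist view shows the block at (322,176), aligned with the jaws: top 103x46 mm, centre (556.8,40.2). I'll descend and grip.

Request:
step_arm:
  motion:
    - [[1.2,-1,40],[0,0,0],0]
    - [[1.2,-1,80],[0,0,0],0]
    - [[1.2,-1,115],[0,0,0],0]
    - [[1.2,-1,145],[0,0,0],0]
    - [[1.2,-1,168],[0,0,0],0]
    - [[1.2,-1,180],[0,0,0],0]
    - [[1.2,-1,182],[0,0,0],0]
    - [[1.2,-1,182],[0,0,0],0]
    - [[1.2,-1,182],[0,0,0],0.6]
    - [[1.2,-1,182],[0,0,0],0.6]
    - [[1.2,-1,182],[0,0,0],0.6]
    - [[1.2,-1,182],[0,0,0],0.6]
  force: 45

```text
time: 16.52
position: [557.3, 40.1, 18.5]
tool_rot: [-3.141, 0.001, 1.172]
contact_force: [-0.8, 0.2, 5.0]
opening: 53.8
```

Request:
step_arm:
  motion:
    - [[0,0,-5],[0,0,0],0.7]
    - [[0,0,-15],[0,0,0],0.7]
    - [[0,0,-30],[0,0,0],0.7]
    - [[0,0,-60],[0,0,0],0.7]
    - [[0,0,-95],[0,0,0],0.7]
    - [[0,0,-130],[0,0,0],0.7]
    - [[0,0,-165],[0,0,0],0.7]
    - [[0,0,-200],[0,0,0],0.7]
    - [[0,0,-215],[0,0,0],0.7]
    - [[0,0,-215],[0,0,0],0.7]

```text
time: 17.35
position: [559.9, 39.9, 238.6]
tool_rot: [3.135, -0.005, 1.172]
contact_force: [1.2, -0.9, -1.6]
opening: 54.1
```

```bash
python3 - <<'E'
from lid import *
p,d=optics.grab_frame("wrist");cv2.imwrite("pics/w9.png",p)
plan([([497.5,-416.8,200],down(67)),([497.5,-416.8,14],down(67)),([497.5,-416.8,200],down(80.5))])
E
```

```text
t 17.4 pos [558.4  40.2 235.8] rot [ 1.799e+02 -1.000e-01  6.720e+01] F [-0.   0.8 -2.2] open 54.0 q [-0.72  0.32  0.73  1.84 -0.25  1.07 -0.3 ]
[-444.8, 121.2, 35.1] [0.13, -0.13, 0.16]
[-445.2, 120.8, 221.1] [0.13, -0.13, 0.16]
[-444.8, 121.2, 35.1] [0.15, -0.11, -13.34]
```

View pics/w9.png

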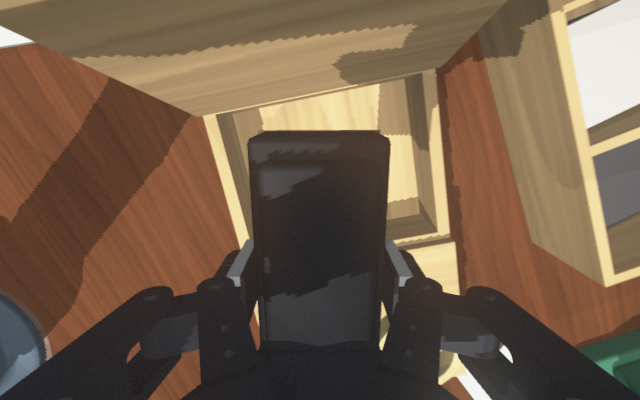

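The block is held level between the pads at (318,240). I'll carry it high to above the mat.

Request:
step_arm:
  motion:
    - [[-25,7,0],[0,0,0],0.7]
    - [[-60,16,0],[0,0,0],0.7]
    - [[-100,27,0],[0,0,0],0.7]
    - [[-140,38,0],[0,0,-2],0.7]
    - [[-180,49,0],[0,0,-4],0.7]
    - [[-220,60,0],[0,0,-6],0.7]
    - [[-260,71,0],[0,0,-8],0.7]
    - [[-300,82,0],[0,0,-10],0.7]
    - [[-340,93,5],[0,0,-12],0.7]
    - [[-375,102,15],[0,0,-13],0.7]
    - [[-405,110,25],[0,0,-13],0.7]
    - [[-430,117,35],[0,0,-13],0.7]
    - [[-445,121,35],[0,0,-13],0.7]
    - [[-445,121,35],[0,0,-13],0.7]
    - [[-445,121,35],[0,0,-13],0.7]

```text
time: 18.65
position: [495.7, -416.8, 198.2]
tool_rot: [-3.141, -0.003, 1.397]
contact_force: [-0.2, -0.7, -2.1]
opening: 54.1
```

```bash
python3 - <<'E'
from lid import *
c=optics.calibration("wrist");p,d=optics.grab_frame("wrist");cv2.imwrite("pics/w10.png",p)
P=pts(c,d)
m=((d>0)&(abs(P[...,2]-6)<6)&(abs(P[...,0]-497)<140)&(abs(P[...,1]+417)<140)&(p.max(2)<75))
n_,l,st,ce=cv2.connectedComponentsWithStats(m.astype(np.uint8));i=1+st[1:,4].argmax()
print(st[i],cv2.minAreaRect(P[l==i][:,:2].astype(np.float32)))
plan([([497.5,-416.8,13],down(80.5))])
E
```

```text
[  222    97   195   146 10955] ((497.20977783203125, -416.1160583496094), (158.16444396972656, 200.02630615234375), 80.4793701171875)
t 18.7 pos [ 496.9 -415.6  198.7] rot [180.   -0.2  80.1] F [ 0.5 -0.7 -1.6] open 54.5 q [ 0.14  0.53  0.71  1.67 -0.39  1.09  0.8 ]
[-1.7, 0.7, 185.7] [0.03, -0.21, -0.35]
```

View pics/w10.png

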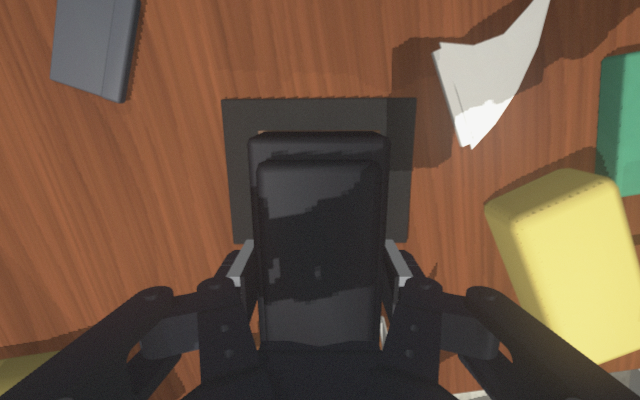

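The mat is centred under the block: wrist fit (497.2,-416.1), clear all round. I'll lower it slowly.

Request:
step_arm:
  motion:
    - [[-0.5,0,35],[0,0,0],0.7]
    - [[-0.5,0,70],[0,0,0],0.7]
    - [[-0.5,0,105],[0,0,0],0.7]
    - [[-0.5,0,135],[0,0,0],0.7]
    - [[-0.5,0,155],[0,0,0],0.7]
    - [[-0.5,0,168],[0,0,0],0.7]
    - [[-0.5,0,175],[0,0,0],0.7]
    - [[-0.5,0,179],[0,0,0],0.7]
    - [[-0.5,0,181],[0,0,0],0.7]
    - [[-0.5,0,181],[0,0,0],0.7]

```text
time: 19.53
position: [497.6, -415.7, 18.6]
tool_rot: [3.14, -0.003, 1.399]
contact_force: [0.5, 0.8, -1.5]
opening: 54.2
```

Request:
step_arm:
  motion:
    - [[0,0,1],[0,0,0],0.7]
    - [[0,0,2],[0,0,0],0.7]
    - [[0,0,3],[0,0,0],0.7]
    - [[0,0,3],[0,0,0],0.7]

```text
time: 19.87
position: [497.8, -415.8, 15.9]
tool_rot: [3.139, -0.003, 1.399]
contact_force: [0.2, 0.1, -1.5]
opening: 54.4
```

Request:
step_arm:
  motion:
    - [[0,0,1],[0,0,0],0.7]
    - [[0,0,2],[0,0,0],0.7]
    - [[0,0,3],[0,0,0],0.7]
    - [[0,0,4],[0,0,0],0.7]
    - [[0,0,4],[0,0,0],0.7]

```text
time: 20.28
position: [497.8, -415.8, 12.6]
tool_rot: [3.139, -0.004, 1.399]
contact_force: [-1.8, 2.3, 4.1]
opening: 54.3
```

Contact: force on the tool went from -1.5 to +4 N. Opening and rising.

Request:
step_arm:
  motion:
    - [[0,0,0],[0,0,0],0.2]
    - [[0,0,0],[0,0,0],0]
    - [[0,0,0],[0,0,0],0]
    - [[0,0,0],[0,0,0],0]
    - [[0,0,0],[0,0,0],0]
    - [[0,0,-20],[0,0,0],0]
    - [[0,0,-50],[0,0,0],0]
    - [[0,0,-85],[0,0,0],0]
    - [[0,0,-125],[0,0,0],0]
    - [[0,0,-165],[0,0,0],0]
    - [[0,0,-200],[0,0,0],0]
    - [[0,0,-200],[0,0,0],0]
    - [[0,0,-200],[0,0,0],0]

```text
time: 21.37
position: [498.0, -417.4, 215.1]
tool_rot: [3.134, -0.002, 1.399]
contact_force: [-0.1, 0.8, -1.0]
opening: 85.1
```

```bash
python3 - <<'E'
from lid import *
plan([])
c=optics.calibration("wrist");p,d=optics.grab_frame("wrist");P=pts(c,d)
m=((d>0)&(P[...,2]>38)&(P[...,2]<56)&(abs(P[...,0]-497)<80)&(abs(P[...,1]+417)<80))
print("block",m.sum(),P[m].mean(0),cv2.minAreaRect(P[m][:,:2].astype(np.float32)),np.linalg.lstsq(np.c_[P[m][:,:2],np.ones(m.sum())],P[m][:,2],rcond=None)[0])
p,d=optics.grab_frame("top");cv2.imwrite("pics/t11.png",p)
q,d=optics.grab_frame("scene");cv2.imwrite("pics/s11.png",q);P=pts(optics.calibration("scene"),d)
B=(P[...,:2]-O)@np.array([[math.cos(YAW),-math.sin(YAW)],[math.sin(YAW),math.cos(YAW)]])
m=(d>0)&(P[...,2]>120)&(P[...,2]<250)&(abs(B[...,0])<100)&(B[...,1]>110)&(B[...,1]<195)
print("lid",90+math.degrees(math.atan(np.polyfit(P[m][:,2],B[m][:,1],1)[0])))
m=(d>0)&(P[...,2]>142)&(P[...,2]<165)&(abs(B[...,0]+60)<25)&(B[...,1]<-30)&(B[...,1]>-160)
print("knob box",B[m].mean(0))
E
```

```text
t 21.37 pos [ 498.  -417.4  215.1] rot [ 1.796e+02 -1.000e-01  8.020e+01] F [-0.1  0.8 -1. ] open 85.1 q [ 0.14  0.51  0.73  1.65 -0.38  1.11  0.79]
block 4490 [ 498.96700916 -413.32187908   45.94789842] ((498.6004638671875, -418.0631408691406), (110.0361557006836, 47.091529846191406), 80.72234344482422) [-3.77802972e-04 -2.67329988e-03  4.50314763e+01]
lid 102.25661847249332
knob box [ -56.19177454 -117.61008336]
```

View pics/s11.png

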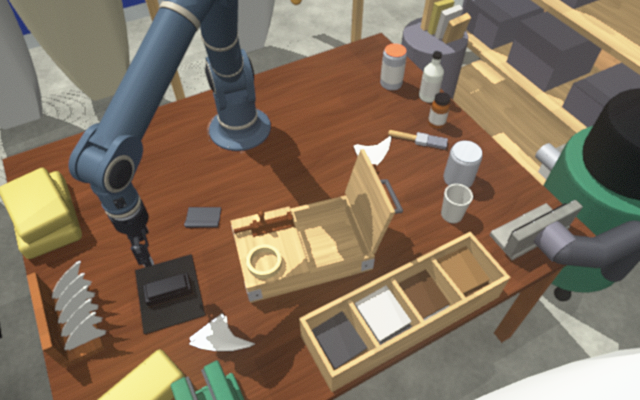

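View pics/t11.png

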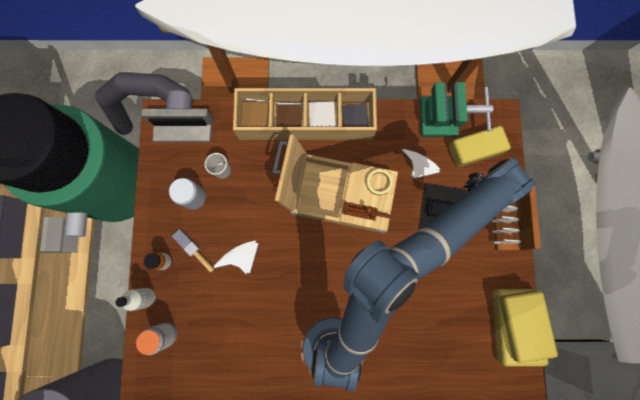

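The block lies flat on the mat at (168,288) in the scene view, with the lid open at (375,205) and the other objects where they started. Bolt: knob at box y -117.6, about 51 mm of draw. Handing in.

```bash
python3 -c "
from workcell import ticket;print(ticket.job_done())"
```

```text
the job is handed in; nothing more can be done
None
```

The block is set down flat in the middle of the mat, the bolt is drawn right back and the lid stands open. I handed the job in at about 21.5 s of the 72 s allowed; it returned no verdict.

- **Bolt:** I gripped the knob and worked it through two full push/pull pairs at about 19–20 N, then it ran. It drew 62 mm from hard home to its stop, and the last picture puts it about 51 mm out (46 mm needed).
- **Lid:** I swung it open by the handle and released it. It measured about 102° (1.78 rad) afterwards.
- **Block:** I lifted it out and lowered it until it touched. Its middle is about 2 mm from the mat's middle. Its top is level at about 46 mm, as expected on the 6 mm mat.
- **Other items:** the tape roll, fins, can, cup, squeegee and brush look unmoved in the final pictures. I checked those by eye only. The gripper was open and clear, about 210 mm above the bench.

My first fit of the box was about 3 mm off along its length compared with where the knob and handle actually were. I corrected it before gripping the handle. No check failed.

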